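# Open the chilled-water gate valve and ease it off its stop

### The arm

A 6-joint arm with a two-finger parallel gripper is mounted at the origin on the work surface. World frame = base frame: x ahead of the robot, y to its left, z up, the work surface at z = 0. Lengths are in m, angles in rad, forces in N, time in s.
With the tool pointing down it reaches from about 0.35 to 0.975 m from the base axis. Payload 4.9 kg.
Tool frame: the origin (TCP) lies at the very end of the fingers, on their centre line; the grasp point (between the pads) lies 19 mm behind it; x points along the fingers, y is the direction in which the jaws open and shut, and the axes are right-handed (so a half turn about x gives the same grasp; the last joint's range is limited). The gripper opens to 85 mm and grips with 20 to 120 N. Pads are 22 mm wide; open, the fingers measure 114 mm over their backs; the gripper's body (76 mm by 85 mm) begins 54 mm behind the grasp point. The pads swing forward as they close: fully open they stand 13 mm farther back than shut.
Start: joints at [1.181, 0.053, 1.613, -0, 1.476, -0.119], TCP at [0.167, 0.602, 0.231] pointing down, gripper open.
Joint ranges: [-3.01, 3.01], [-1.01, 2.22], [0.06, 2.58], [-1.02, 4.17], [0.09, 2.62], [-3.14, 3.14]. Speed limits (rad/s): [2.57, 2.57, 3.14, 3.14, 3.14, 3.14].

### API

Orientations are given as a unit quaternion [w, x, y, z].
In Python, from plant import manip gives the robot as it stands.
- The arm moves only by the tool play_rows, never from a script. Its argument "plan" is a list of rows, each a list of 5 numbers: the shift along the tool's x, y, z in mm, then the turn about the tool's x in rad, then the closure, from -1 (fully open) to 1 (shut). A call has 1 to 8 rows; each row is the pose to reach, as a shift and turn from the pose commanded when the call began, along the tool's axes at that moment; what a row does not reach only later rows make up. A row lasts 1/8 s, in which the tool goes at most 62.5 mm and 10.7 degrees, less where a joint would pass 70% of its speed; a pose out of reach is approached as far as the arm can. A call with a gripper value outside its range is refused whole. The fingers move at their own pace and stop on an object; the grip force is fixed at half the most. Time passes only in rows, so rows that repeat a pose let the fingers close. It gives the time, the measured TCP pose, the force and the opening at its end, in the units of the state.
- manip.state(): the state, without advancing time (a new reading comes with each control period).
- manip.grab_frame(name): name is "scene" or "top" or "wrist"; returns a dict with "img" (400x640x3 uint8, red, green, blue), "range_z" (400x640 float32, m along the optical axis (not along the pixel's ray), 0 where there is no reading), "fx", "fy", "cx", "cy" (pixels), "origin" and "rotation" of the camera in the world. Camera axes: x right, y up, looking along -z (the intrinsics and any distortion apply to the point x, -y, -z); pixel columns grow to the right and rows downward; lengths in m; the calibration is good to about 2 mm. The wrist camera is an equidistant fisheye: a pixel r from the principal point sees the ray r / f radians off the axis. A picture is of the moment at which its call begins.
- manip.job_done(): hands the job in, once; it reports no verdict.
The state is a dict: "time": time; "joint_pos": joint angles; "joint_vel": joint speeds; "joint_efforts": joint torques, N m; "tool_pos": TCP position; "tool_rot": TCP orientation; "contact_force": force on the tool from outside, world axes, zero at the start; "ft_torque": the same for the moment, N m; "gripper_width": opening from 0.0 (shut) to 1.0 (fully open).
Only numpy, scipy, OpenCV 4.12 (cv2) and the standard library are available. Lean on these libraries where they do the work, as an engineer would, in place of code of your own. Each camera call takes 0.05 s, during which the arm holds its last target. There are 200 camera calls.

### The job

Open the larger of the two bench valves, the one with the bigger handwheel: crank it anticlockwise (seen from above) by its upright handle, more than one full turn, until it comes up against its stop. Then back it off a quarter turn clockwise so that it does not seize, and let go. Leave the smaller valve's wheel as it is.

Things in the scene. Friction and masses are not known exactly. Their poses are not given: they have to be found in the camera images.
- large_wheel (a joint): angle of the larger valve's handwheel, rad; grows anticlockwise seen from above (opening). 0 is closed, 18.85 (three turns) the hard open stop; a quarter turn back from it is 17.28. Starts part open, 1.05 to 1.95 turns short of the stop. Light steady friction (2 to 3 N at the handle); stays where it is left
- large_handle (a point): crank handle of the larger wheel: upright round black grip, 19 mm across, 50 mm tall, 55 mm from the wheel's axis, spinning freely on its pin, so it can be held without turning the hand. The point is on its axis, 28 mm above its foot, 22 mm below its top, 185 mm above the bench; only z (up) of its axes is of use
- large_hub (a point): larger wheel's axis at mid rim, 150 mm above the bench, z up. Aluminium ring, 122 mm across, 12 mm thick, 3 spokes; only the handle rises above it; fixed brass valve below. -x points along the index arm, a steel strip under the wheel with an upturned tab just past the rim. The handle passes over this arm once and meets the stop when it reaches it the second time
- small_handle (a point): crank handle of the smaller valve (wheel 84 mm across), same shape as the other handle; the point is 160 mm above the bench, 36 mm from its wheel's axis. Not to be turned
Not all that is in view belongs to the job. What is shaped like the part that bears large_wheel but green is not meant.

How it is judged:
By the outcome, as a careful person would: the job done as asked, in the order asked, and still so for the second after the job is handed in, with the robot touching nothing.
It also fails if it takes over 58 s, if anything falls off the work surface, if the arm or the gripper's body presses on something with over 40 N, if the wrist force passes 120 N, or if a joint passes its speed limit or range.

## Working session

There is one attempt and no reset: what is moved stays moved. The work goes in short steps, Python scripts to look and compute and a tool call to move; the robot and the scene stay as the last step left them, time stands still between calls to the robot, and variables do not carry over. Pictures are saved under pics/ and viewed, about 8 in all and at most 12, crops included, and the job is handed in when it is done.

Besides the shell and the picture viewer there is one more tool, called after ">>>" as name(argument=value, ...), one argument or row to a line, values as JSON. play_rows: Moves the arm, as the interface text tells. Its arguments: {"type":"object","properties":{"plan":{"type":"array"}},"required":["plan"]}

```bash
mkdir -p pics; cat > h.py <<'E'
import numpy as np, cv2, pickle
from plant import manip
def grab(n,tag):
    f=manip.grab_frame(n); pickle.dump(f,open(f'pics/{tag}.pkl','wb')); cv2.imwrite(f'pics/{tag}.png',f['img'][:,:,::-1]); return f
def load(tag): return pickle.load(open(f'pics/{tag}.pkl','rb'))
def ray(f,u,v,fish=False):
    x=(u-f['cx'])/f['fx']; y=(v-f['cy'])/f['fy']
    if fish:
        r=np.hypot(x,y); s=np.sin(r)/r if r>1e-9 else 1; d=np.array([x*s,-y*s,-np.cos(r)])
    else: d=np.array([x,-y,-1.])
    return np.array(f['origin']),np.array(f['rotation']).reshape(3,3)@d
def atz(f,u,v,z,fish=False):
    o,d=ray(f,u,v,fish); return o+d*(z-o[2])/d[2]
def pt(f,u,v):
    o,d=ray(f,u,v); return o+d*f['range_z'][int(v),int(u)]
E
python3 - <<'E'
from h import *
fs=[grab(n,n+'0') for n in('scene','top','wrist')]
for f in fs: print({k:v for k,v in f.items() if k not in('img','range_z')})
cv2.imwrite('pics/a.png',np.vstack([fs[0]['img'],])[:,:,::-1])
print(manip.state())
E
```

```text
{'fx': 437.3291897536037, 'fy': 437.3291897536037, 'cx': 315.02586297580933, 'cy': 198.94289805196317, 'origin': array([ 1.0599504 , -0.44202608,  0.74343375]), 'rotation': array([0.79099477, 0.39910771, 0.20460421, 0.41614591])}
{'fx': 393.8995540248851, 'fy': 393.8995540248851, 'cx': 316.931860706132, 'cy': 198.7739012358304, 'origin': array([0.31915235, 0.04869194, 1.10126235]), 'rotation': array([-0.70541375, -0.0297987 ,  0.03113452,  0.70748436])}
{'fx': 309.70691628693146, 'fy': 309.70691628693146, 'cx': 324.9737355518233, 'cy': 201.98245117564332, 'origin': array([0.09179437, 0.62163527, 0.37162516]), 'rotation': array([ 0.7863792 , -0.1224214 , -0.09167691,  0.59851158])}
{'time': 0.15, 'joint_pos': array([ 1.18099042e+00,  5.32291185e-02,  1.61401937e+00,  3.56124904e-05,
        1.47601258e+00, -1.18989008e-01]), 'joint_vel': array([-0.00091322, -0.00188401, -0.0058344 ,  0.00025253,  0.00032313,
        0.00146067]), 'joint_efforts': array([ 7.19849686e-04, -3.94239986e+01, -3.70722985e+01, -9.16914450e-05,
        4.59436866e-03, -1.30107475e-05]), 'tool_pos': array([0.16698881, 0.60175355, 0.23030626]), 'tool_rot': array([ 0.70047314,  0.09488932,  0.70079429, -0.09602479]), 'contact_force': array([-0.98408355, -1.15219995, -0.61415923]), 'ft_torque': array([0.00848401, 0.03441206, 0.02459208]), 'gripper_width': 1.0002825341071497}
```

View pics/top0.png

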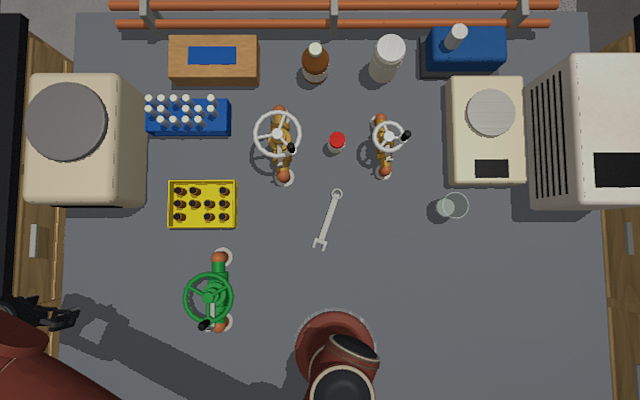

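View pics/scene0.png

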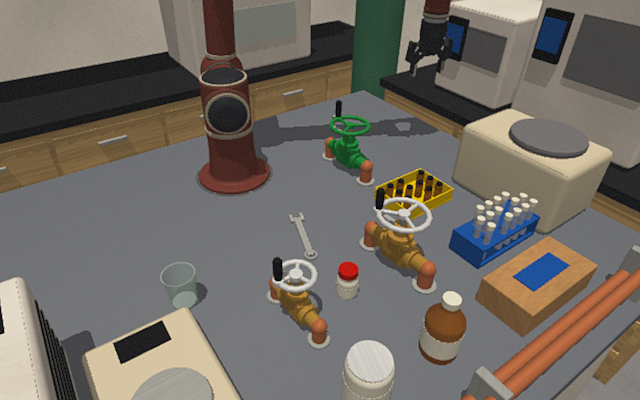

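```bash
sed -i "s/np.array(f\['rotation'\]).reshape(3,3)@d/R.from_quat(np.roll(f['rotation'],-1)).as_matrix()@d/; 1a from scipy.spatial.transform import Rotation as R" h.py
python3 - <<'E'
from h import *
t=load('top0');s=load('scene0')
a=cv2.resize(t['img'][95:195,240:320],None,fx=5,fy=5,interpolation=2)
b=cv2.resize(s['img'][180:280,355:435],None,fx=5,fy=5,interpolation=2)
cv2.imwrite('pics/c1.png',np.hstack([a,b])[:,:,::-1])
print(pt(t,277,134),pt(s,404,213),atz(t,277,134,.15),atz(s,404,215,.15))
E
```

```text
[0.55992078 0.14384804 0.15608327] [0.56441188 0.14192896 0.15545753] [0.56147039 0.14446047 0.15      ] [0.56489233 0.14244015 0.15      ]
```

View pics/c1.png

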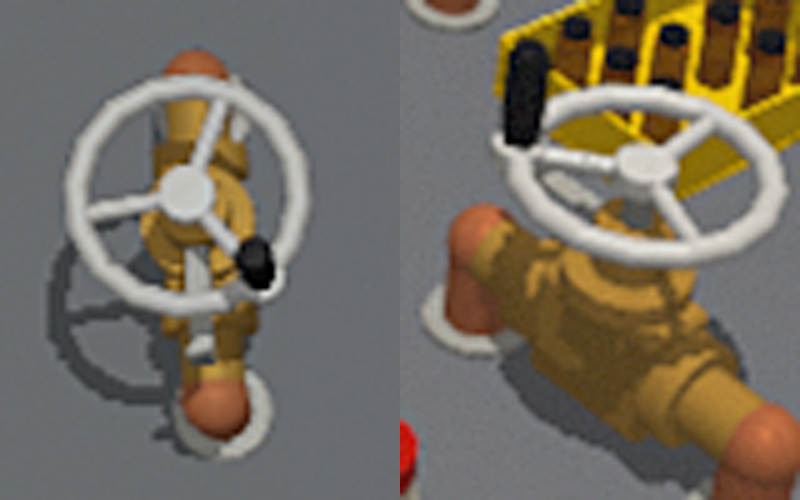

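```bash
python3 - <<'E'
from h import *
t=load('top0');s=load('scene0')
def tri(a,b):
    o1,d1=ray(t,*a);o2,d2=ray(s,*b)
    k=np.linalg.lstsq(np.c_[d1,-d2],o2-o1,rcond=None)[0]
    p,q=o1+k[0]*d1,o2+k[1]*d2; return (p+q)/2,p-q
print('hub',tri((277.2,133.4),(403.5,211.5)))
print('top',tri((290.4,145.),(381,189.5)))
print('foot',tri((293,151.5),(379,209)))
print('tab',atz(t,280,163,.15)); h=atz(t,277.2,133.6,.156);print('hub',h)
print('handle top',atz(t,290.4,145.5,.207),atz(s,381,190,.207))
print(R.from_quat(np.roll(manip.state()['tool_rot'],-1)).as_matrix())
E
```

```text
hub (array([0.56120454, 0.14328616, 0.15688902]), array([1.85054755e-06, 2.28115639e-06, 7.02813016e-07]))
top (array([0.52121711, 0.10768631, 0.20602141]), array([9.53987063e-05, 1.22470291e-04, 2.96169015e-05]))
foot (array([0.51906206, 0.10706864, 0.1520371 ]), array([-0.00331793, -0.00425863, -0.00094485]))
tab [0.48932136 0.13672101 0.15      ]
hub [0.56093582 0.14337356 0.156     ]
handle top [0.51987639 0.10768069 0.207     ] [0.52353854 0.10538783 0.207     ]
[[-6.66806317e-04  2.67521372e-01  9.63551696e-01]
 [-1.52978465e-03  9.63550510e-01 -2.67522101e-01]
 [-9.99998608e-01 -1.65241202e-03 -2.33251479e-04]]
```

>>> play_rows(
  plan=[
    [-60, 0, 0, 0, -1],
    [-60, -55, 68, -0.1, -1],
    [-60, -110, 136, -0.27, -1],
    [-60, -165, 204, -0.27, -1],
    [-60, -220, 272, -0.27, -1],
    [-60, -275, 340, -0.27, -1],
    [-60, -330, 408, -0.27, -1],
    [-60, -382, 474, -0.27, -1],
  ],
)

```text
time: 1.15
tool_pos: [0.4223, 0.2445, 0.2911]
tool_rot: [0.707, 0.0, 0.707, -0.0]
contact_force: [1.2, -0.4, 0.5]
gripper_width: 0.999
```

```bash
python3 - <<'E'
from h import *
s=manip.state();print(s);print(R.from_quat(np.roll(s['tool_rot'],-1)).as_matrix().round(4))
f=grab('wrist','w1');grab('top','top1')
for p in [(.561,.1433,.15),(.521,.107,.207),(.521,.107,.157)]:
    q=R.from_quat(np.roll(f['rotation'],-1)).inv().apply(np.array(p)-f['origin']); th=np.arctan2(np.hypot(q[0],q[1]),-q[2]);n=np.hypot(q[0],q[1])
    print(f['cx']+f['fx']*th*q[0]/n,f['cy']-f['fy']*th*q[1]/n)
E
```

```text
{'time': 1.15, 'joint_pos': array([ 3.72069275e-01, -3.11938116e-01,  1.84593719e+00,  9.03820687e-05,
        1.60727969e+00, -1.19809390e+00]), 'joint_vel': array([-1.02145781e+00,  5.60725385e-02, -4.62618584e-02, -1.38121833e-04,
       -1.41248940e-02, -1.00925838e+00]), 'joint_efforts': array([  5.21398857, -25.79004407, -37.31007099,  -0.03992492,
         0.21944105,   0.83876291]), 'tool_pos': array([0.42225194, 0.24445896, 0.29112455]), 'tool_rot': array([ 7.07198488e-01,  2.92803569e-04,  7.07014986e-01, -1.52559588e-04]), 'contact_force': array([ 1.19088225, -0.44922864,  0.52523713]), 'ft_torque': array([ 0.02875458, -0.06248343, -0.02777607]), 'gripper_width': 0.9987991954336108}
[[ 3.e-04  6.e-04  1.e+00]
 [ 2.e-04  1.e+00 -6.e-04]
 [-1.e+00  2.e-04  3.e-04]]
238.43218782596102 306.75086751599997
184.60712753370407 305.20511632472363
201.37420249392034 279.1670555721268
```

View pics/w1.png

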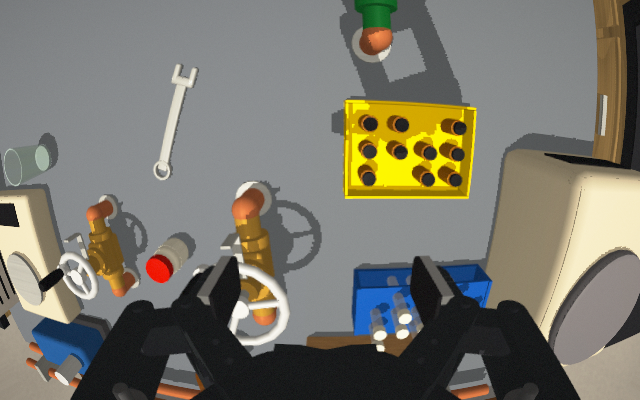

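>>> play_rows(
  plan=[
    [0, -45, 33, 0, -1],
    [0, -85, 62, 0, -1],
    [0, -110, 80, 0, -1],
    [0, -110, 80, 0, -1],
    [0, -110, 80, 0, -1],
  ],
)

```text
time: 1.88
tool_pos: [0.5009, 0.1372, 0.291]
tool_rot: [0.707, 0.0, 0.707, 0.0]
contact_force: [0.6, -0.3, -0.5]
gripper_width: 1.003
```

```bash
python3 - <<'E'
from h import *
f=grab('wrist','w2');g=grab('top','top2');s=manip.state();print(s['tool_pos'],s['joint_vel'][0],s['contact_force'])
for p in [(.561,.1433,.157),(.521,.107,.207),(.521,.107,.157)]:
    q=R.from_quat(np.roll(f['rotation'],-1)).inv().apply(np.array(p)-f['origin']); th=np.arctan2(np.hypot(q[0],q[1]),-q[2]);n=np.hypot(q[0],q[1])
    print(f['cx']+f['fx']*th*q[0]/n,f['cy']-f['fy']*th*q[1]/n)
cv2.imwrite('pics/c2.png',cv2.resize(f['img'][200:360,200:460],None,fx=3,fy=3,interpolation=2)[:,:,::-1])
E
```

```text
[0.50085052 0.13738268 0.29123912] -0.0007352760428426704 [-0.04050291 -0.57973194  0.79152106]
332.1603070749915 250.95158115002698
288.382768327624 233.94630305701548
294.2027560873972 212.933062672961
```

View pics/c2.png

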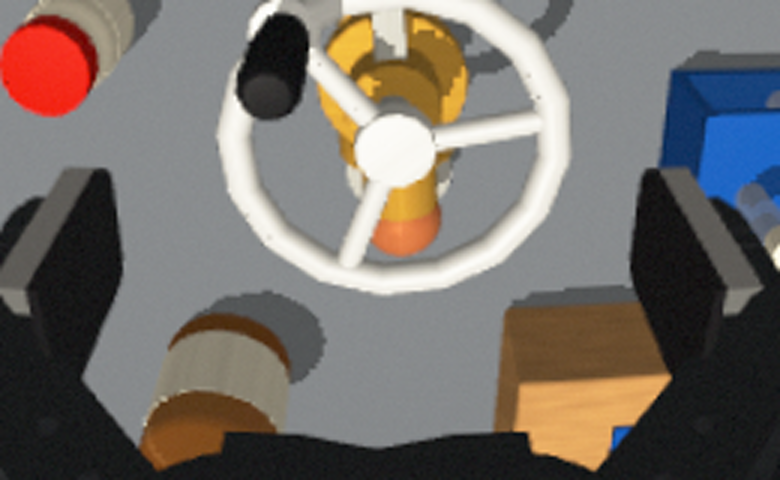

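>>> play_rows(
  plan=[
    [0, -30, 19, 0, -1],
    [50, -30, 19, 0, -1],
    [100, -30, 19, 0, -0.5],
    [122, -30, 19, 0, -0.5],
    [122, -30, 19, 0, -0.2],
    [122, -30, 19, 0, 0],
  ],
)

```text
time: 2.72
tool_pos: [0.5211, 0.1069, 0.171]
tool_rot: [0.708, 0.0, 0.706, 0.0]
contact_force: [-0.3, 1.0, -0.1]
gripper_width: 0.497
```

```bash
python3 - <<'E'
from h import *
f=grab('wrist','w3');s=manip.state();print(s['tool_pos'],s['gripper_width'],s['contact_force'])
cv2.imwrite('pics/c3.png',cv2.resize(f['img'][180:360,200:460],None,fx=3,fy=3,interpolation=2)[:,:,::-1])
E
```

```text
[0.52147929 0.10677333 0.1714535 ] 0.49914069639449354 [ 0.4085498  -0.26916125  0.20281193]
```

View pics/c3.png

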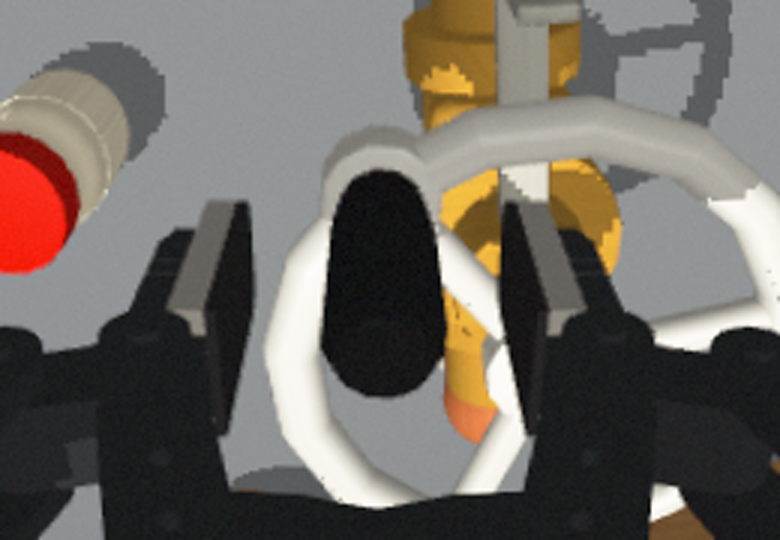

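>>> play_rows(
  plan=[
    [3, 0, -1, 0, 0.4],
    [3, 0, -1, 0, 1],
    [3, 0, -1, 0, 1],
    [3, 0, -1, 0, 1],
  ],
)

```text
time: 3.28
tool_pos: [0.5202, 0.1066, 0.1676]
tool_rot: [0.708, 0.001, 0.706, 0.0]
contact_force: [-0.4, 3.2, 5.3]
gripper_width: 0.206
```

```bash
python3 - <<'E'
from h import *
f=grab('wrist','w4');s=manip.state();print(s['tool_pos'],s['gripper_width'],s['contact_force'])
E
```

```text
[0.52024532 0.10662899 0.16761752] 0.20235574241900653 [-0.07808794  2.87802175  5.04164089]
```

```bash
cat > rows.py <<'E'
import sys,numpy as np
a0,st,n=map(float,sys.argv[1:4]); r=float(sys.argv[4]) if len(sys.argv)>4 else 55
a=np.deg2rad
print([[0,round(r*(np.sin(a(a0+st*k))-np.sin(a(a0))),1),round(r*(np.cos(a(a0+st*k))-np.cos(a(a0))),1),0,1] for k in range(1,int(n)+1)])
E
python3 rows.py 222 12 4
```

```text
[[0, np.float64(-7.7), np.float64(8.5), 0, 1], [0, np.float64(-13.4), np.float64(18.5), 0, 1], [0, np.float64(-17.0), np.float64(29.4), 0, 1], [0, np.float64(-18.2), np.float64(40.9), 0, 1]]
```

>>> play_rows(
  plan=[
    [0, -7.7, 8.5, 0, 1],
    [0, -13.4, 18.5, 0, 1],
    [0, -17, 29.4, 0, 1],
    [0, -18.2, 40.9, 0, 1],
    [0, -18.2, 40.9, 0, 1],
  ],
)

```text
time: 3.95
tool_pos: [0.562, 0.0886, 0.1676]
tool_rot: [0.708, 0.001, 0.706, 0.0]
contact_force: [2.3, 4.1, 4.9]
gripper_width: 0.203
```

```bash
python3 - <<'E'
from h import *
f=grab('wrist','w5');s=manip.state();print(s['tool_pos'],s['gripper_width'],s['contact_force'])
cv2.imwrite('pics/c5.png',cv2.resize(f['img'][180:360,200:460],None,fx=3,fy=3,interpolation=2)[:,:,::-1])
E
sed -i 's/,round/,float(round/g; s/,1)/,1))/g' rows.py; python3 rows.py 270 18 8
```

```text
[0.56183156 0.08856178 0.16763833] 0.2077550844483495 [2.23846949 4.84304246 5.09729272]
[[0, 2.7, 17.0, 0, 1], [0, 10.5, 32.3, 0, 1], [0, 22.7, 44.5, 0, 1], [0, 38.0, 52.3, 0, 1], [0, 55.0, 55.0, 0, 1], [0, 72.0, 52.3, 0, 1], [0, 87.3, 44.5, 0, 1], [0, 99.5, 32.3, 0, 1]]
```

View pics/c5.png

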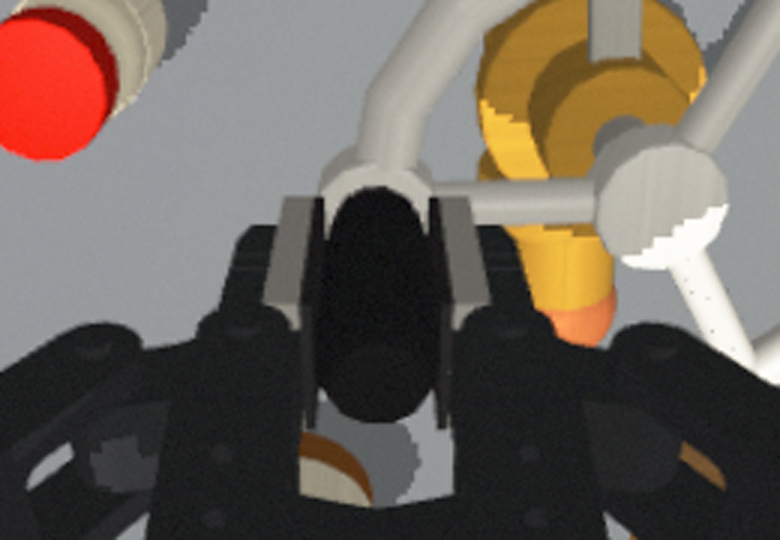

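>>> play_rows(
  plan=[
    [0, 2.7, 17, 0, 1],
    [0, 10.5, 32.3, 0, 1],
    [0, 22.7, 44.5, 0, 1],
    [0, 38, 52.3, 0, 1],
    [0, 55, 55, 0, 1],
    [0, 72, 52.3, 0, 1],
    [0, 87.3, 44.5, 0, 1],
    [0, 99.5, 32.3, 0, 1],
  ],
)

```text
time: 5.0
tool_pos: [0.5943, 0.1874, 0.1676]
tool_rot: [0.709, 0.0, 0.705, -0.001]
contact_force: [1.8, -0.9, 5.6]
gripper_width: 0.202
```

```bash
python3 - <<'E'
from h import *
s=manip.state();p=s['tool_pos']-[.561,.1433,0];print(s['tool_pos'],np.degrees(np.arctan2(p[1],p[0])),np.hypot(*p[:2]),s['contact_force'])
E
python3 rows.py 54 18 8
```

```text
[0.5943029  0.18744659 0.16763196] 52.97015873301405 0.05529922591377053 [ 1.78019189 -0.86943624  5.59070015]
[[0, 7.8, -15.3, 0, 1], [0, 10.5, -32.3, 0, 1], [0, 7.8, -49.3, 0, 1], [0, 0.0, -64.7, 0, 1], [0, -12.2, -76.8, 0, 1], [0, -27.5, -84.6, 0, 1], [0, -44.5, -87.3, 0, 1], [0, -61.5, -84.6, 0, 1]]
```

>>> play_rows(
  plan=[
    [0, 7.8, -15.3, 0, 1],
    [0, 10.5, -32.3, 0, 1],
    [0, 7.8, -49.3, 0, 1],
    [0, 0, -64.7, 0, 1],
    [0, -12.2, -76.8, 0, 1],
    [0, -27.5, -84.6, 0, 1],
    [0, -44.5, -87.3, 0, 1],
    [0, -61.5, -84.6, 0, 1],
  ],
)

```text
time: 6.0
tool_pos: [0.5085, 0.1265, 0.1676]
tool_rot: [0.708, 0.001, 0.706, 0.001]
contact_force: [5.5, 6.2, 4.4]
gripper_width: 0.206
```

```bash
python3 - <<'E'
from h import *
f=grab('wrist','w6');s=manip.state();p=s['tool_pos']-[.561,.1433,0];print(s['tool_pos'],np.degrees(np.arctan2(p[1],p[0])),np.hypot(*p[:2]),s['contact_force'])
E
python3 rows.py 198 18 8;python3 rows.py 342 18 8
```

```text
[0.50932496 0.1246297  0.16760651] -160.13510314116596 0.05494442176312621 [3.69470908 0.64633705 5.34388539]
[[0, -15.3, 7.8, 0, 1], [0, -27.5, 20.0, 0, 1], [0, -35.3, 35.3, 0, 1], [0, -38.0, 52.3, 0, 1], [0, -35.3, 69.3, 0, 1], [0, -27.5, 84.6, 0, 1], [0, -15.3, 96.8, 0, 1], [0, -0.0, 104.6, 0, 1]]
[[0, 17.0, 2.7, 0, 1], [0, 34.0, 0.0, 0, 1], [0, 49.3, -7.8, 0, 1], [0, 61.5, -20.0, 0, 1], [0, 69.3, -35.3, 0, 1], [0, 72.0, -52.3, 0, 1], [0, 69.3, -69.3, 0, 1], [0, 61.5, -84.6, 0, 1]]
```

>>> play_rows(
  plan=[
    [0, -15.3, 7.8, 0, 1],
    [0, -27.5, 20, 0, 1],
    [0, -35.3, 35.3, 0, 1],
    [0, -38, 52.3, 0, 1],
    [0, -35.3, 69.3, 0, 1],
    [0, -27.5, 84.6, 0, 1],
    [0, -15.3, 96.8, 0, 1],
    [0, 0, 104.6, 0, 1],
  ],
)

```text
time: 7.05
tool_pos: [0.6128, 0.1251, 0.1676]
tool_rot: [0.707, -0.0, 0.707, -0.001]
contact_force: [-4.5, -3.0, 9.4]
gripper_width: 0.202
```

>>> play_rows(
  plan=[
    [0, 17, 2.7, 0, 1],
    [0, 34, 0, 0, 1],
    [0, 49.3, -7.8, 0, 1],
    [0, 61.5, -20, 0, 1],
    [0, 69.3, -35.3, 0, 1],
    [0, 72, -52.3, 0, 1],
    [0, 69.3, -69.3, 0, 1],
    [0, 61.5, -84.6, 0, 1],
  ],
)

```text
time: 8.05
tool_pos: [0.5284, 0.1881, 0.1676]
tool_rot: [0.708, 0.0, 0.706, 0.0]
contact_force: [4.2, -1.1, 5.3]
gripper_width: 0.205
```

```bash
python3 - <<'E'
from h import *
f=grab('wrist','w7');s=manip.state();p=s['tool_pos']-[.561,.1433,0];print(s['tool_pos'],np.degrees(np.arctan2(p[1],p[0])),np.hypot(*p[:2]),s['contact_force'])
E
python3 rows.py 126 9 6;python3 rows.py 180 2 6
```

```text
[0.52695689 0.18685091 0.1676095 ] 128.01421986445754 0.05527762427749647 [-1.21963277 -0.86454442  7.70310689]
[[0, -5.6, -6.6, 0, 1], [0, -12.2, -12.2, 0, 1], [0, -19.5, -16.7, 0, 1], [0, -27.5, -20.0, 0, 1], [0, -35.9, -22.0, 0, 1], [0, -44.5, -22.7, 0, 1]]
[[0, -1.9, 0.0, 0, 1], [0, -3.8, 0.1, 0, 1], [0, -5.7, 0.3, 0, 1], [0, -7.7, 0.5, 0, 1], [0, -9.6, 0.8, 0, 1], [0, -11.4, 1.2, 0, 1]]
```

>>> play_rows(
  plan=[
    [0, -5.6, -6.6, 0, 1],
    [0, -12.2, -12.2, 0, 1],
    [0, -19.5, -16.7, 0, 1],
    [0, -27.5, -20, 0, 1],
    [0, -35.9, -22, 0, 1],
    [0, -44.5, -22.7, 0, 1],
    [0, -44.5, -22.7, 0, 1],
  ],
)

```text
time: 8.98
tool_pos: [0.5059, 0.1424, 0.1676]
tool_rot: [0.708, 0.0, 0.706, -0.001]
contact_force: [1.0, -0.6, 7.3]
gripper_width: 0.205
```

>>> play_rows(
  plan=[
    [0, -1.9, 0, 0, 1],
    [0, -3.8, 0.1, 0, 1],
    [0, -3.8, 0.1, 0, 1],
  ],
)

```text
time: 9.35
tool_pos: [0.506, 0.14, 0.1676]
tool_rot: [0.708, 0.001, 0.706, 0.0]
contact_force: [1.4, 3.4, 6.7]
gripper_width: 0.205
```

>>> play_rows(
  plan=[
    [0, -1.9, 0.2, 0, 1],
    [0, -3, 0.3, 0, 1],
    [0, -3, 0.3, 0, 1],
  ],
)

```text
time: 9.72
tool_pos: [0.5061, 0.1398, 0.1676]
tool_rot: [0.708, 0.003, 0.706, 0.003]
contact_force: [1.2, 13.2, 7.0]
gripper_width: 0.209
```

```bash
python3 - <<'E'
from h import *
f=grab('wrist','w8');s=manip.state();p=s['tool_pos']-[.561,.1433,0];print(s['tool_pos'],np.degrees(np.arctan2(p[1],p[0]))%360,np.hypot(*p[:2]),s['contact_force'])
E
```

```text
[0.50604167 0.13976251 0.16756615] 183.68286135112498 0.055072057925823883 [ 0.90275543 12.76572064  6.31659803]
```

>>> play_rows(
  plan=[
    [0, -2, 0.1, 0, 1],
    [0, -3, 0.2, 0, 1],
    [0, -3, 0.2, 0, 1],
  ],
)

```text
time: 10.15
tool_pos: [0.506, 0.1395, 0.1676]
tool_rot: [0.708, 0.005, 0.706, 0.005]
contact_force: [1.7, 23.1, 4.9]
gripper_width: 0.205
```

```bash
python3 - <<'E'
from h import *
f=grab('wrist','w9');s=manip.state();p=s['tool_pos']-[.561,.1433,0];print(s['tool_pos'],np.degrees(np.arctan2(p[1],p[0]))%360,np.hypot(*p[:2]),s['contact_force'])
cv2.imwrite('pics/c9.png',cv2.resize(f['img'][130:360,200:540],None,fx=2.3,fy=2.3,interpolation=2)[:,:,::-1])
a=np.deg2rad;a0=183.7;c=s['tool_pos']
for k in range(1,7): 
  b=a(a0-15*k); print((np.array([.561+.055*np.cos(b),.1433+.055*np.sin(b)])-c[:2]).round(4)[::-1])
E
```

```text
[0.50606835 0.13953925 0.16762631] 183.91648835610567 0.055060236737744093 [ 1.61764442 22.64664346  5.35848507]
[0.0145 0.001 ]
[0.0281 0.0056]
[0.0401 0.0136]
[0.0495 0.0244]
[0.0559 0.0373]
[0.0586 0.0514]
```

View pics/c9.png

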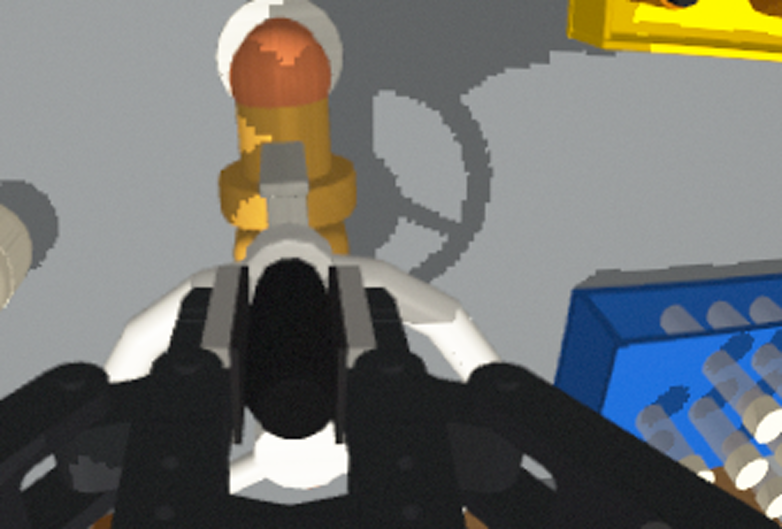

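>>> play_rows(
  plan=[
    [0, 6, 0, 0, 1],
    [0, 20.5, 1, 0, 1],
    [0, 34, 5.6, 0, 1],
    [0, 46, 13.6, 0, 1],
    [0, 55.5, 24.4, 0, 1],
    [0, 62, 37.3, 0, 1],
    [0, 64.6, 51.4, 0, 1],
    [0, 64.6, 51.4, 0, 1],
  ],
)

```text
time: 11.2
tool_pos: [0.5586, 0.1985, 0.1676]
tool_rot: [0.708, 0.001, 0.706, 0.0]
contact_force: [2.1, 2.3, 6.3]
gripper_width: 0.203
```

```bash
python3 - <<'E'
from h import *
f=grab('wrist','w10');s=manip.state();p=s['tool_pos']-[.561,.1433,0];print(s['tool_pos'],s['gripper_width'],np.degrees(np.arctan2(p[1],p[0]))%360,np.hypot(*p[:2]),s['contact_force'])
E
```

```text
[0.5583999  0.19852701 0.16763096] 0.2056693188155311 92.69550383458848 0.0552881800319694 [2.59216733 3.14345011 6.31285341]
```

>>> play_rows(
  plan=[
    [0, 0, -1, 0, 1],
    [0, 0, -1, 0, 1],
    [0, -0.5, -1, 0, 0.4],
    [0, -0.5, -1, 0, 0.2],
    [0, -0.5, -1, 0, 0.2],
    [0, -0.5, -1, 0, 0.2],
  ],
)

```text
time: 12.0
tool_pos: [0.5561, 0.1971, 0.1658]
tool_rot: [0.707, 0.0, 0.707, -0.0]
contact_force: [0.2, 0.1, -0.5]
gripper_width: 0.399
```

>>> play_rows(
  plan=[
    [-20, 0, 0, 0, 0.2],
    [-60, 0, 0, 0, 0.2],
    [-110, 0, 0, 0, 0.2],
    [-150, 0, 0, 0, 0.2],
    [-150, -40, -60, 0, 0.2],
    [-150, -60, -100, 0, 0.2],
    [-150, -60, -100, 0, 0.2],
  ],
)

```text
time: 12.88
tool_pos: [0.4544, 0.1365, 0.318]
tool_rot: [0.708, 0.001, 0.706, -0.001]
contact_force: [-0.3, -0.1, -0.1]
gripper_width: 0.403
```

```bash
python3 - <<'E'
from h import *
f=grab('wrist','w11');t=grab('top','top11');s=manip.state();print(s['time'],s['tool_pos'],s['gripper_width'],s['contact_force'])
a=cv2.resize(f['img'],(640,400));b=cv2.resize(t['img'][95:195,200:420],None,fx=2.9,fy=2.9,interpolation=2)[:,:640]
b=cv2.resize(b,(440,200)); z=np.zeros((200,640,3),np.uint8); z[:,:440]=b
cv2.imwrite('pics/c11.png',np.vstack([a,z])[:,:,::-1])
for d in (92.7,93.8):
  for p in [(.561,.1433,.157),(.561+.055*np.cos(np.deg2rad(d)),.1433+.055*np.sin(np.deg2rad(d)),.207)]:
    q=R.from_quat(np.roll(f['rotation'],-1)).inv().apply(np.array(p)-f['origin']); th=np.arctan2(np.hypot(q[0],q[1]),-q[2]);n=np.hypot(q[0],q[1])
    print(f['cx']+f['fx']*th*q[0]/n,f['cy']-f['fy']*th*q[1]/n)
E
```

```text
12.975 [0.45663349 0.13735587 0.31807971] 0.3981941980463626 [ 0.82757347 -0.37900791  0.02435698]
332.0606873918185 276.15263884532584
387.81935931991177 298.60386175317046
332.0606873918185 276.15263884532584
387.86322403549923 297.7616028193019
```

View pics/c11.png

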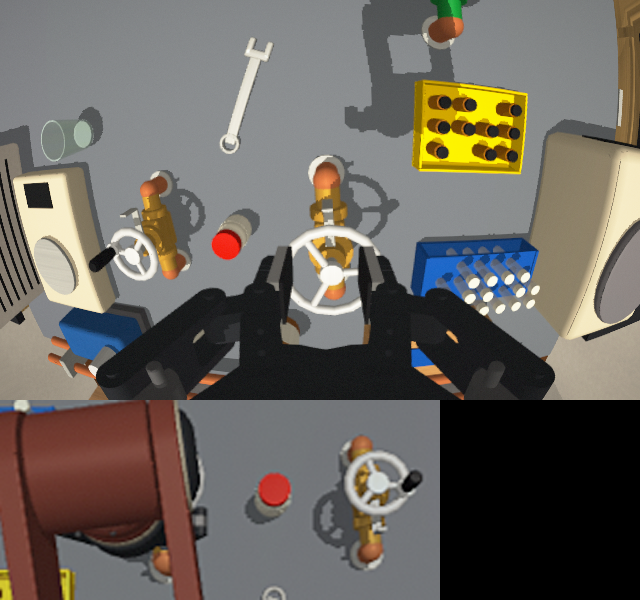

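>>> play_rows(
  plan=[
    [-20, -40, 0, 0, 0.2],
    [-20, -80, 0, 0, 0.2],
    [-20, -130, 0, 0, 0.2],
    [-20, -130, 0, 0, 0.2],
    [-20, -130, 0, 0, 0.2],
  ],
)

```text
time: 13.6
tool_pos: [0.4571, 0.0077, 0.3367]
tool_rot: [0.707, 0.0, 0.707, -0.0]
contact_force: [-0.4, -0.2, 0.2]
gripper_width: 0.4
```

```bash
python3 - <<'E'
from h import *
f=grab('wrist','w12');t=grab('top','top12');s=manip.state();print(s['time'],s['tool_pos'],s['contact_force'])
def pr(p,fish,f):
    q=R.from_quat(np.roll(f['rotation'],-1)).inv().apply(np.array(p)-f['origin']); n=np.hypot(q[0],q[1]);th=np.arctan2(n,-q[2]) if fish else n/-q[2]
    return np.array([f['cx']+f['fx']*th*q[0]/n,f['cy']-f['fy']*th*q[1]/n])
out=[]
for F,fi in((f,1),(t,0)):
  c=pr((.561,.1433,.16),fi,F).astype(int); o=np.maximum(c-50,0)
  cr=cv2.resize(F['img'][o[1]:o[1]+100,o[0]:o[0]+100],(400,400),interpolation=2); print(o,cr.shape)
  for d in (83.8,93.8,103.8):
    print(d,((pr((.561+.055*np.cos(np.deg2rad(d)),.1433+.055*np.sin(np.deg2rad(d)),.207),fi,F)-o)*4).round())
  out.append(cr)
cv2.imwrite('pics/c12.png',np.hstack(out)[:,:,::-1])
E
```

```text
13.7 [0.45678006 0.00829771 0.33654075] [-1.08461841 -0.10443281  0.02920583]
[386 214] (400, 400, 3)
83.8 [416. 287.]
93.8 [424. 259.]
103.8 [427. 231.]
[227  83] (400, 400, 3)
83.8 [ 98. 170.]
93.8 [ 97. 187.]
103.8 [100. 203.]
```

View pics/c12.png

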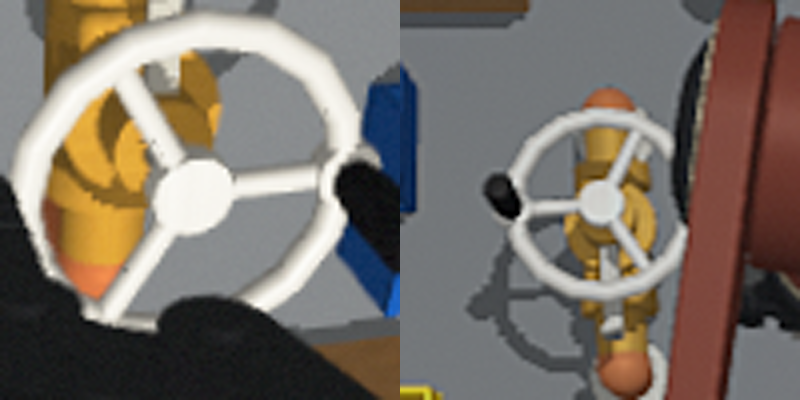

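```bash
python3 -c "
from plant import manip
print(manip.job_done())"
```

```text
the job is handed in; nothing more can be done
None
```

The larger valve is open to its stop and backed off a quarter turn. The gripper has let go and is clear. I handed the job in at 13.7 s of the 58 s allowed.

- **Cranking:** I gripped the upright handle and cranked the wheel anticlockwise about 1.9 turns, passing once over the index arm.
- **Stop:** The wheel stopped with the handle over the arm at about 184°. Pushing on raised the reaction from 3 to 13 to 23 N, with almost no more movement. That was the highest force I read during the job.
- **Back-off:** I then turned it clockwise to about 93–94° and released it.
- **Last check:** The final top picture shows the handle about 0.5 pixel from where a 93.8° angle would put it, within a degree or two of a quarter turn back. The contact force is about zero.
- **Smaller valve:** I did not go near it. I did not measure its angle again, but in the last view of it the handle looked where it was at the start.
- **Disagreement:** Just before release, the tool position read 92.7°, about 1° too far, so I corrected it by 1 mm.

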